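# Wedge the sprung catch open and take out the coverslip box

## Task

The small coverslip box is locked in its metal holder by a sprung catch that hooks over one end of it. Take the thick tapered wedge from the white stand (not the thin straight key that hangs beside it), push it point down, fully home, into the slot of the catch so that it holds the catch open by itself, and let go of it. Then lift the coverslip box straight out and lay it flat on the lid of the blue slide box, well inside the edges, leaving the wedge in the slot.

Things in the scene. Friction and masses are not known exactly. Their poses are not given: they have to be found in the camera images.
- wedge_mid (a point): the thick grey wedge, hung by its head in a hole of a white stand (top 76 mm high); a 12 mm thin key hangs 70 mm away in y. Point: half-way up its 92 mm. z up. Head to grip: 34 (x) x 44 (y) mm, 22 to 46 mm above the point. Below it a body 26 mm wide in y, 34 thick in x down to 6 mm below the point, then both faces taper to a 6 mm foot, 46 mm below. 60 g
- slot (a point): slot for the wedge: middle of the shut slot, on the holder's base plate 4 mm above the desk, where the wedge's foot comes to rest. Wedge x goes along slot x, either way round. x: level, from the coverslip box to the catch; z up. Push the wedge straight down with its middle at +7 to +9 mm in x (under 20 N): it slides along the fixed stop at -10 mm and forces the catch back
- holder: metal holder fixed to the desk; origin under the box's start place; axes as the slot's, which is at x +70 mm. The catch is a flat steel frame 53 to 59 mm above the desk, its window 40 mm wide in y. Fixed stop: face at x 60 mm, 66 mm high, 34 wide. Catch's edge when shut: x 80 mm, above it a lip flares 37 degrees to x 89, 70 mm high; both polished. Spring housing at x 120 to 130 mm, 70 mm high
- catch (a joint): travel of the sprung catch in m: 0 shut, its nose hooked 8 mm over the end of the coverslip box; 0.014 with the wedge home, the nose then clears the box by 6 mm; 0.024 at most. The spring pushes it shut with 3 N at 0 and 5 N at 0.014
- box_mid (a point): middle of the coverslip box, blue lid on a white base, 38 (x) x 63 (y) x 22 mm (z), 40 to 85 g. It starts in the holder on a seat 30 mm above the desk, its y along the slot's x. Fingers closing along its x have room at mid-length, 25 mm or more below its underside; corner posts start 23 mm either side of mid-length. Low walls at the ends: it comes out upward
- slide_box: the flat blue slide box, 190 (x) x 228 (y) x 35 mm, fixed and shut; origin under its centre on the desk, the top of its lid is 35 mm above the origin. Between it and the holder stands the tall microscope (430 mm high, at about x 0.54 to 0.85, y -0.16 to 0.03 in the world): go round in front of it with x below about 0.46
Things that resemble listed ones, but are neither listed nor needed, are in the scene too. What is shaped like the part that bears box_mid but yellow is not meant.

How it is judged:
By the outcome, as a careful person would: the job done as asked, in the order asked, and still so for the second after the job is handed in, with the robot touching nothing.
It also fails if it takes over 67 s, if anything falls off the work surface, if the arm or the gripper's body presses on something with over 40 N, if the wrist force passes 120 N, or if a joint passes its speed limit or range.

## Robot

A 7-joint arm with a two-finger parallel gripper is mounted at the origin on a cart in front of the work surface, level with it; the furniture and walls round the work are solid. World frame = base frame: x ahead of the robot, y to its left, z up, the work surface at z = 0. Lengths are in m, angles in rad, forces in N, time in s.
With the tool pointing down it reaches from about 0.425 to 0.875 m from the base axis. Payload 8.4 kg.
Tool frame: the origin (TCP) lies at the very end of the fingers, on their centre line; the grasp point (between the pads) lies 19 mm behind it; z points along the fingers, y is the line along which they close (so a half turn about z gives the same grasp; the last joint's range is limited). The gripper opens to 87 mm and grips with 3 to 60 N. Pads are 19 mm wide; open, the fingers measure 117 mm over their backs; the gripper's body (75 mm by 190 mm) begins 51 mm behind the grasp point.
Start: joints at [-1.385, 0.333, 0.04, 1.465, -0.013, 1.343, -0.059], TCP at [0.183, 0.624, 0.223] pointing down, gripper open.
Joint ranges: [-2.58, 2.58], [-0.38, 2.09], [-1.3, 1.39], [0.25, 2.4], [-1.5, 4.64], [0.08, 2.09], [-2.65, 2.65]. Speed limits (rad/s): [2.22, 2.22, 2.79, 2.79, 3.14, 3.14, 3.14].

## Interface

Orientations are given as a unit quaternion [w, x, y, z].
In Python, from plant import robot gives the robot as it stands. The module is installed in compiled form; this text tells all that it offers.
- The arm moves only by the tool move_arm, never from a script. Its argument "targets" is a list of rows, each an object of numbers: "tx", "ty", "tz": the shift along the world's x, y, z in m; "ax", "ay", "az": the turn, a rotation vector about the world's x, y, z in degrees. A call has 1 to 10 rows; each row is the pose to reach, as a shift and turn from the pose commanded when the call began; what a row does not reach only later rows make up. A row lasts 1/10 s, in which the tool goes at most 50 mm and 8.59 degrees, less where a joint would pass 70% of its speed; a pose out of reach is approached as far as the arm can. A call with a gripper value outside its range is refused whole. "fingers" is the finger opening in m, from 0 to 0.087, set as the call begins (left out, the last holds). The fingers move at their own pace and stop on an object; the grip force is fixed at half the most. Time passes only in rows, so rows that repeat a pose let the fingers close. It gives the time, the measured TCP pose, the force, the opening and the grip force at its end, in the units of the state.
- robot.sense(): the state, without advancing time (a new reading comes with each control period).
- robot.capture(name): name is "side" or "top"; returns a dict with "img" (420x560x3 uint8, red, green, blue), "K" (3x3 intrinsics, pixels), "R" (3x3) and "t" (3): a world point X has camera coordinates R X + t. Camera axes: x right, y down, z forward; pixel columns grow to the right and rows downward; lengths in m; the calibration is good to about 2 mm. A picture is of the moment at which its call begins. There is no depth.
- robot.hand_in(): hands the job in; it is judged then, once.
The state is a dict: "time": time; "q": joint angles; "qd": joint speeds; "joint_torque": joint torques, N m; "tool_pos": TCP position; "tcp_rot": TCP orientation; "contact_force": force on the tool from outside, world axes, zero at the start; "moment": the same for the moment, N m; "width": finger opening in m; "grasp_force": force on a finger pad.
Only numpy, scipy, OpenCV 4.12 (cv2) and the standard library are available. Lean on these libraries where they do the work, as an engineer would, in place of code of your own. Each camera call takes 0.05 s, during which the arm holds its last target. There are 200 camera calls.

## Working session

There is one attempt and no reset: what is moved stays moved. The work goes in short steps, Python scripts to look and compute and a tool call to move; the robot and the scene stay as the last step left them, time stands still between calls to the robot, and variables do not carry over. Pictures are saved under pics/ and viewed, at most 10 in all, crops included, and the job is handed in when it is done.

Besides the shell and the picture viewer there is one more tool, called after "Emit:" as a command line: name --argument value ..., lists and objects as JSON in quotes. move_arm: Moves the arm, as the interface text tells. Its arguments: {"type":"object","properties":{"targets":{"type":"array","items":{"type":"object","properties":{"tx":{"type":"number"},"ty":{"type":"number"},"tz":{"type":"number"},"ax":{"type":"number"},"ay":{"type":"number"},"az":{"type":"number"}}}},"fingers":{"type":"number"}},"required":["targets"]}

```bash
mkdir -p pics
cat > h.py <<'E'
import numpy as np, cv2
from plant import robot
def cap(n):
    return robot.capture(n)
def ray(c,u,v):
    d=c["R"].T@np.linalg.inv(c["K"])@np.array([u,v,1.]); o=-c["R"].T@c["t"]; return o,d
def plane(c,u,v,z):
    o,d=ray(c,u,v); return o+d*(z-o[2])/d[2]
def proj(c,X):
    p=c["K"]@(c["R"]@np.array(X,float)+c["t"]); return p[:2]/p[2]
def save(c,name,crop=None,s=1):
    im=c["img"][:,:,::-1]
    if crop: x0,y0,x1,y1=crop; im=im[y0:y1,x0:x1]
    cv2.imwrite("pics/"+name,cv2.resize(im,None,fx=s,fy=s,interpolation=cv2.INTER_CUBIC))
E
python3 - <<'E'
from h import *
import pickle
for n in("side","top"):
    c=cap(n); save(c,n+"0.png",s=1.4); pickle.dump(c,open(n+".pkl","wb"))
    print(n,-c["R"].T@c["t"],c["R"][2])
print(robot.sense())
E
```

```text
side [1.61991308 0.05903367 0.90361439] [-0.80056475 -0.08853368 -0.59267012]
top [ 0.2785677  -0.09001114  1.32578988] [ 0.19385296  0.00936253 -0.98098592]
{'time': 0.1, 'q': array([-1.38520724,  0.3338372 ,  0.03987756,  1.46614508, -0.01341265,
        1.34331321, -0.05853043]), 'qd': array([-0.00157249, -0.00207242, -0.00117316, -0.00222236, -0.00070283,
        0.00217385, -0.00056953]), 'joint_torque': array([ 3.91208217e-03, -6.57814121e+01,  1.33990355e+00, -4.04710293e+01,
       -5.96455461e-02,  4.10127535e-02,  7.87737099e-05]), 'tool_pos': array([0.18252695, 0.62341627, 0.22176872]), 'tcp_rot': array([-5.97493995e-05,  1.41939734e-01,  9.89875040e-01, -7.15916158e-04]), 'contact_force': array([-0.30166199,  0.58399253, -0.34146188]), 'moment': array([0.03017505, 0.03140063, 0.01510863]), 'grasp_force': 0.0, 'width': 0.08700195475375416}
```

View pics/side0.png

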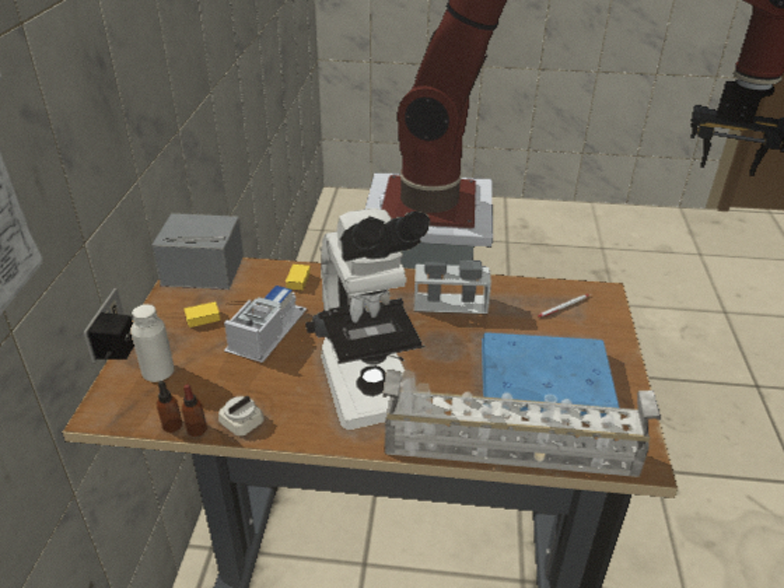

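View pics/top0.png

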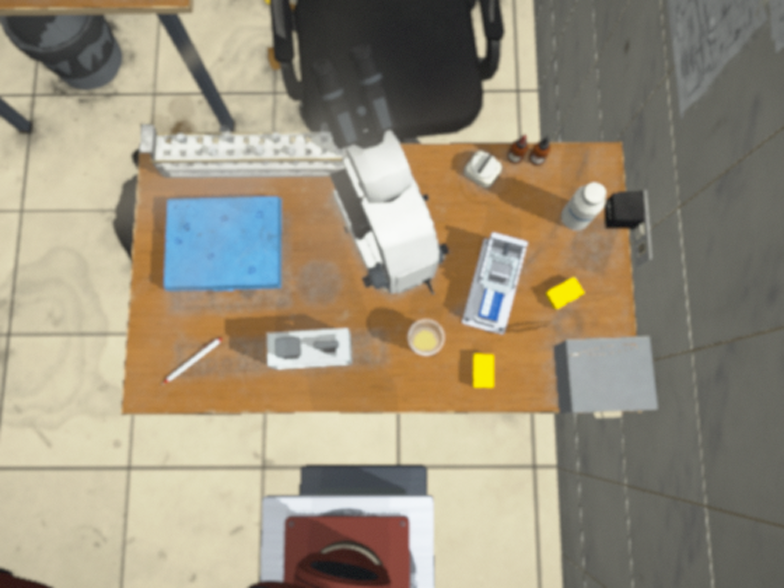

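The side view shows the holder at (265,322), its blue box at (278,297), the stand at (452,290) and the slide box at (548,368). In the top view these are at (497,283), (490,303), (308,348) and (222,242). Two things hang in the stand, at top-view (288,347) and (325,345), so I'll enlarge it.

Run:
```python
from h import *
import pickle
s=pickle.load(open("side.pkl","rb"));t=pickle.load(open("top.pkl","rb"))
def z(c,b,w,h):
    im=c["img"][b[1]:b[3],b[0]:b[2],::-1]; return cv2.resize(im,(w,h),interpolation=cv2.INTER_CUBIC)
a=np.vstack([np.hstack([z(s,(285,180,365,230),400,250),z(t,(180,225,260,275),400,250)]),
 np.hstack([z(s,(150,195,230,265),400,350),z(t,(320,160,400,240),400,350)])])
cv2.imwrite("pics/crops.png",a)
```

```text
(no output)
```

View pics/crops.png

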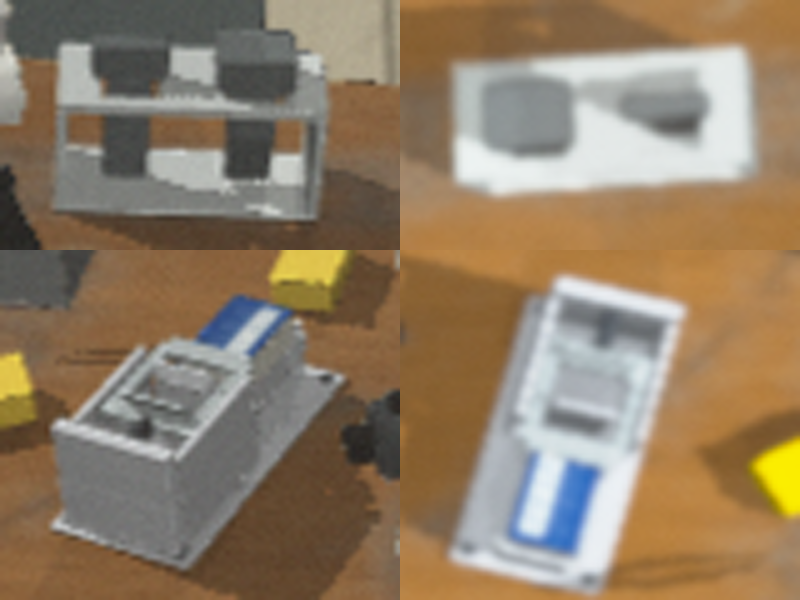

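Two things fit: top crop (528,117) / side crop (257,62) is thick in x and sits at +y, and top crop (662,105) / side crop (130,60) is thin. The thick one at +y is the wedge and the thin one is the key. The holder's blue coverslip box (not a yellow one) is at top crop (555,505). Next I'll measure.

Run:
```python
from h import *
import pickle
s=pickle.load(open("side.pkl","rb"));t=pickle.load(open("top.pkl","rb"))
def yaw(p): return np.degrees(np.arctan2(p[1],p[0]))
def rect(c,mask,off,z,name):
    cs,_=cv2.findContours(mask.astype(np.uint8),cv2.RETR_EXTERNAL,cv2.CHAIN_APPROX_NONE)
    k=max(cs,key=cv2.contourArea)[:,0]+off
    P=np.array([plane(c,u,v,z)[:2] for u,v in k])*1000
    r=cv2.minAreaRect(P.astype(np.float32)); print(name,cv2.contourArea(k),np.round(r[0],1),np.round(r[1],1),round(r[2],1))
def crop(c,b): return c["img"][b[1]:b[3],b[0]:b[2]].astype(int),(b[0],b[1])
def blue(i): return (i[:,:,2]>i[:,:,0]+40)
for c,n,b1,b2 in((t,"top",(110,130,210,215),(320,195,370,240)),(s,"side",(335,230,450,300),(180,200,215,222))):
    i,o=crop(c,b1); rect(c,blue(i),o,.035,n+" slidebox")
    i,o=crop(c,b2); m=blue(i); m=cv2.morphologyEx(m.astype(np.uint8),cv2.MORPH_CLOSE,np.ones((7,7))); rect(c,m,o,.052,n+" lid")
i,o=crop(t,(194,235,217,260)); m=(i.max(2)<150)&(np.ptp(i,axis=2)<25); rect(t,m,o,.100,"head top")
i,o=crop(t,(180,225,260,275)); m=(np.ptp(i,axis=2)<35); rect(t,cv2.morphologyEx(m.astype(np.uint8),cv2.MORPH_CLOSE,np.ones((5,5))),o,.076,"stand")
i,o=crop(t,(325,160,380,240)); m=(np.ptp(i,axis=2)<30)|blue(i);rect(t,m,o,.03,"holder")
# hand-read crop pixels: housing top edge corners, z .07
for u,v in((555,275),(685,305)): print("housing",plane(t,320+(u-400)/5,160+(v-250)*80/350,.07)*1000)
for u,v in((453,555),(603,590)): print("base",plane(t,320+(u-400)/5,160+(v-250)*80/350,.004)*1000)
# head top in side view
for u,v in((218,32),(292,33),(218,62),(294,70)): print("side head",plane(s,285+u/5,180+v/5,.1 if v<65 else .1)*1000)
print(plane(s,365-80+0,0,0)[:0])
```

```text
top slidebox 5254.5 [631.9 243.9] [188.6 226.7] 1.5
top lid 275.5 [ 504.3 -275.2] [39.2 57.3] 73.1
side slidebox 4041.0 [637.3 244.5] [175.2 224.3] 1.1
side lid 107.5 [ 500.3 -273. ] [35.  46.3] 71.5
head top 156.5 [418.8 101.5] [41.3 35.5] 89.8
stand 1567.0 [419.9  65.3] [ 70.9 158.5] 3.3
holder 2030.0 [ 553.1 -287. ] [ 85.2 192.9] 73.5
housing [ 641.07904524 -278.8346729    70.        ]
housing [ 621.74433379 -347.31052605   70.        ]
base [ 478.6121494  -226.98409223    4.        ]
base [ 456.18083161 -308.23586296    4.        ]
side head [412.97172562  82.22410472 100.        ]
side head [409.01728815 123.38367876 100.        ]
side head [442.65751135  83.0063028  100.        ]
side head [445.42630552 124.59727773 100.        ]
[]
```

Emit:
move_arm --targets '[{"tx": 0.02,"ty": -0.045,"tz": 0,"az": -7},{"tx": 0.04,"ty": -0.09,"tz": 0,"az": -14},{"tx": 0.06,"ty": -0.135,"tz": 0,"az": -21},{"tx": 0.085,"ty": -0.18,"tz": 0,"az": -28},{"tx": 0.105,"ty": -0.225,"tz": 0,"az": -35},{"tx": 0.125,"ty": -0.27,"tz": 0,"az": -42},{"tx": 0.15,"ty": -0.315,"tz": 0,"az": -49},{"tx": 0.17,"ty": -0.36,"tz": 0,"az": -56},{"tx": 0.19,"ty": -0.405,"tz": 0,"az": -63},{"tx": 0.21,"ty": -0.45,"tz": 0,"az": -71}]' --fingers 0.087

```text
$.targets[0]: bad value
```

Emit:
move_arm --targets '[{"tx": 0.0155,"ty": -0.036,"tz": 0},{"tx": 0.0315,"ty": -0.0714,"tz": -0.02},{"tx": 0.0315,"ty": -0.0714,"tz": -0.07},{"tx": 0.0315,"ty": -0.0714,"tz": -0.1},{"tx": 0.0315,"ty": -0.0714,"tz": -0.1},{"tx": 0.0315,"ty": -0.0714,"tz": -0.1}]'

```text
$.targets[0]: bad value
```

Run:
```python
from h import *
q=robot.sense();print(q["time"],q["tool_pos"],q["tcp_rot"],q["q"],q["contact_force"])
s=cap("side");t=cap("top")
def z(c,b,w,h): return cv2.resize(c["img"][b[1]:b[3],b[0]:b[2],::-1],(w,h),interpolation=cv2.INTER_CUBIC)
cv2.imwrite("pics/a.png",np.hstack([z(s,(270,130,380,240),400,400),z(t,(165,195,275,305),400,400)]))
```

```text
0.1 [0.18252695 0.62341627 0.22176872] [-5.97493995e-05  1.41939734e-01  9.89875040e-01 -7.15916158e-04] [-1.38520724  0.3338372   0.03987756  1.46614508 -0.01341265  1.34331321
 -0.05853043] [-0.30166199  0.58399253 -0.34146188]
```

View pics/a.png

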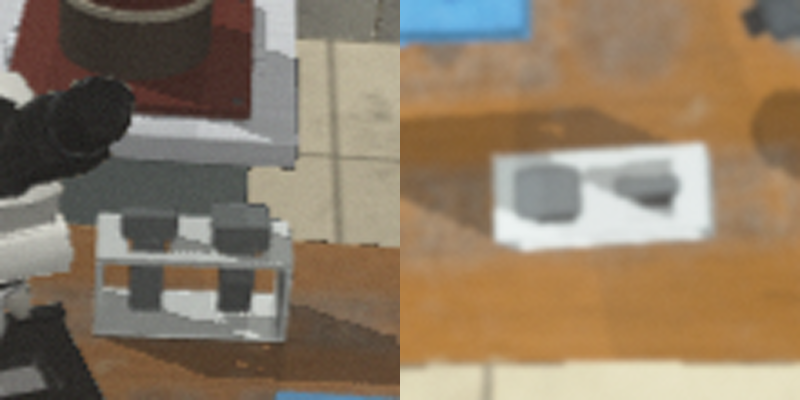

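The move was refused and the arm hasn't moved, so the picture shows the same scene: wedge at right (240,228) / (547,192). I'll resend with all six keys in each row.

Emit:
move_arm --targets '[{"tx": 0.02,"ty": -0.045,"tz": 0,"ax": 0,"ay": 0,"az": -7},{"tx": 0.04,"ty": -0.09,"tz": 0,"ax": 0,"ay": 0,"az": -14},{"tx": 0.06,"ty": -0.135,"tz": 0,"ax": 0,"ay": 0,"az": -21},{"tx": 0.085,"ty": -0.18,"tz": 0,"ax": 0,"ay": 0,"az": -28},{"tx": 0.105,"ty": -0.225,"tz": 0,"ax": 0,"ay": 0,"az": -35},{"tx": 0.125,"ty": -0.27,"tz": 0,"ax": 0,"ay": 0,"az": -42},{"tx": 0.15,"ty": -0.315,"tz": 0,"ax": 0,"ay": 0,"az": -49},{"tx": 0.17,"ty": -0.36,"tz": 0,"ax": 0,"ay": 0,"az": -56},{"tx": 0.19,"ty": -0.405,"tz": 0,"ax": 0,"ay": 0,"az": -63},{"tx": 0.21,"ty": -0.45,"tz": 0,"ax": 0,"ay": 0,"az": -71}]' --fingers 0.087

```text
time: 1.2
tool_pos: [0.393, 0.1717, 0.2226]
tcp_rot: [-0.0, 0.692, 0.722, 0.0]
contact_force: [2.0, 0.7, -0.8]
width: 0.0871
grasp_force: 0.0
```

Emit:
move_arm --targets '[{"tx": 0.016,"ty": -0.036,"tz": 0,"ax": 0,"ay": 0,"az": 0},{"tx": 0.031,"ty": -0.07,"tz": -0.01,"ax": 0,"ay": 0,"az": 0},{"tx": 0.031,"ty": -0.07,"tz": -0.06,"ax": 0,"ay": 0,"az": 0},{"tx": 0.031,"ty": -0.07,"tz": -0.1,"ax": 0,"ay": 0,"az": 0},{"tx": 0.031,"ty": -0.07,"tz": -0.1,"ax": 0,"ay": 0,"az": 0}]'

```text
time: 1.7
tool_pos: [0.4204, 0.1022, 0.1187]
tcp_rot: [-0.001, 0.691, 0.723, -0.004]
contact_force: [-0.2, -0.1, 0.4]
width: 0.0867
grasp_force: 0.0
```

Run:
```python
from h import *
q=robot.sense();print(q["time"],q["tool_pos"],q["tcp_rot"],q["q"],q["contact_force"])
s=cap("side");t=cap("top")
print(proj(s,q["tool_pos"]),proj(t,q["tool_pos"]))
def z(c,b,w,h): return cv2.resize(c["img"][b[1]:b[3],b[0]:b[2],::-1],(w,h),interpolation=cv2.INTER_CUBIC)
cv2.imwrite("pics/b.png",np.hstack([z(s,(270,130,380,240),400,400),z(t,(165,195,275,305),400,400)]))
```

```text
1.7 [0.42040844 0.10215746 0.11865814] [-0.00109491  0.69063977  0.7231882  -0.0037876 ] [-0.91713501 -0.04829655  0.56871018  2.11471894  0.0311412   1.07554383
 -0.31793023] [-0.18716479 -0.12045095  0.40417794]
[336.23413352 182.7628183 ] [203.57850696 246.50337099]
```

View pics/b.png

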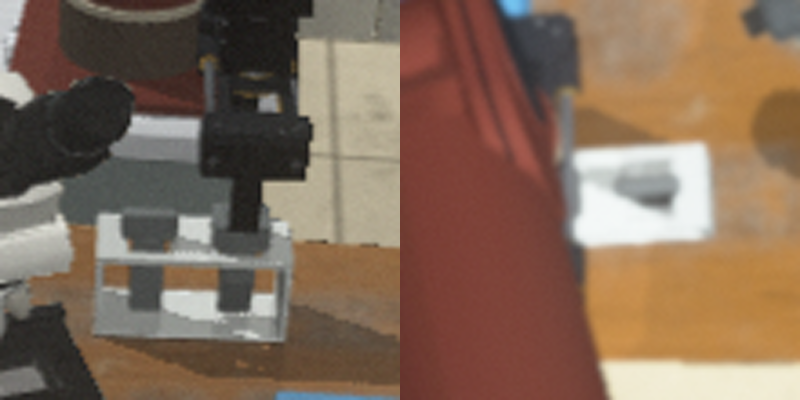

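The open fingers straddle the wedge head (side crop (245,230)) and the key is clear, so I'll go down.

Emit:
move_arm --targets '[{"tx": 0.001,"ty": 0,"tz": -0.02,"ax": 0,"ay": 0,"az": 0},{"tx": 0.001,"ty": 0,"tz": -0.036,"ax": 0,"ay": 0,"az": 0},{"tx": 0.001,"ty": 0,"tz": -0.036,"ax": 0,"ay": 0,"az": 0},{"tx": 0.001,"ty": 0,"tz": -0.036,"ax": 0,"ay": 0,"az": 0}]'

```text
time: 2.2
tool_pos: [0.4257, 0.1044, 0.0884]
tcp_rot: [0.0, 0.69, 0.724, 0.001]
contact_force: [0.4, 1.4, 0.5]
width: 0.0873
grasp_force: 0.0
```

Emit:
move_arm --targets '[{"tx": 0,"ty": 0,"tz": -0.008,"ax": 0,"ay": 0,"az": 0},{"tx": 0,"ty": 0,"tz": -0.008,"ax": 0,"ay": 0,"az": 0},{"tx": 0,"ty": 0,"tz": -0.008,"ax": 0,"ay": 0,"az": 0}]'

```text
time: 2.5
tool_pos: [0.4247, 0.1038, 0.0788]
tcp_rot: [-0.0, 0.69, 0.723, 0.0]
contact_force: [0.3, 0.1, -0.2]
width: 0.0867
grasp_force: 0.0
```

Emit:
move_arm --targets '[{"tx": 0,"ty": 0,"tz": 0,"ax": 0,"ay": 0,"az": 0},{"tx": 0,"ty": 0,"tz": 0,"ax": 0,"ay": 0,"az": 0},{"tx": 0,"ty": 0,"tz": 0,"ax": 0,"ay": 0,"az": 0},{"tx": 0,"ty": 0,"tz": 0,"ax": 0,"ay": 0,"az": 0},{"tx": 0,"ty": 0,"tz": 0,"ax": 0,"ay": 0,"az": 0},{"tx": 0,"ty": 0,"tz": 0,"ax": 0,"ay": 0,"az": 0},{"tx": 0,"ty": 0,"tz": 0,"ax": 0,"ay": 0,"az": 0},{"tx": 0,"ty": 0,"tz": 0,"ax": 0,"ay": 0,"az": 0}]' --fingers 0.02

```text
time: 3.3
tool_pos: [0.4239, 0.1037, 0.0785]
tcp_rot: [-0.001, 0.69, 0.723, -0.001]
contact_force: [-4.5, -0.4, 1.4]
width: 0.0338
grasp_force: 30.0
```

Emit:
move_arm --targets '[{"tx": 0,"ty": 0,"tz": 0.02,"ax": 0,"ay": 0,"az": 0},{"tx": 0,"ty": 0,"tz": 0.05,"ax": 0,"ay": 0,"az": 0},{"tx": 0,"ty": 0,"tz": 0.09,"ax": 0,"ay": 0,"az": 0},{"tx": 0,"ty": 0,"tz": 0.13,"ax": 0,"ay": 0,"az": 0},{"tx": 0,"ty": -0.03,"tz": 0.14,"ax": 0,"ay": 0,"az": 0},{"tx": 0.005,"ty": -0.07,"tz": 0.14,"ax": 0,"ay": 0,"az": -4},{"tx": 0.005,"ty": -0.11,"tz": 0.14,"ax": 0,"ay": 0,"az": -8},{"tx": 0.005,"ty": -0.15,"tz": 0.14,"ax": 0,"ay": 0,"az": -12},{"tx": 0.005,"ty": -0.19,"tz": 0.14,"ax": 0,"ay": 0,"az": -16},{"tx": 0.005,"ty": -0.23,"tz": 0.14,"ax": 0,"ay": 0,"az": -19.3}]'

```text
time: 4.3
tool_pos: [0.4293, -0.1279, 0.2186]
tcp_rot: [-0.0, 0.803, 0.596, 0.0]
contact_force: [0.6, -0.2, -0.7]
width: 0.0337
grasp_force: 30.0
```

Emit:
move_arm --targets '[{"tx": 0,"ty": -0.04,"tz": 0,"ax": 0,"ay": 0,"az": 0},{"tx": 0,"ty": -0.08,"tz": 0,"ax": 0,"ay": 0,"az": 0},{"tx": 0.005,"ty": -0.12,"tz": 0,"ax": 0,"ay": 0,"az": 0},{"tx": 0.03,"ty": -0.15,"tz": 0,"ax": 0,"ay": 0,"az": 0},{"tx": 0.06,"ty": -0.165,"tz": 0,"ax": 0,"ay": 0,"az": 0},{"tx": 0.1,"ty": -0.172,"tz": -0.01,"ax": 0,"ay": 0,"az": 0},{"tx": 0.135,"ty": -0.172,"tz": -0.03,"ax": 0,"ay": 0,"az": 0},{"tx": 0.1517,"ty": -0.172,"tz": -0.06,"ax": 0,"ay": 0,"az": 0},{"tx": 0.1517,"ty": -0.172,"tz": -0.062,"ax": 0,"ay": 0,"az": 0},{"tx": 0.1517,"ty": -0.172,"tz": -0.062,"ax": 0,"ay": 0,"az": 0}]'

```text
time: 5.3
tool_pos: [0.5804, -0.2984, 0.1558]
tcp_rot: [-0.001, 0.802, 0.597, -0.001]
contact_force: [-0.8, -1.0, 0.8]
width: 0.0335
grasp_force: 30.0
```

Run:
```python
from h import *
import pickle
q=robot.sense();print(q["time"],q["tool_pos"],q["tcp_rot"],q["contact_force"])
s=cap("side");t=cap("top");pickle.dump((s,t),open("c.pkl","wb"))
def z(c,b,w,h): return cv2.resize(c["img"][b[1]:b[3],b[0]:b[2],::-1],(w,h),interpolation=cv2.INTER_CUBIC)
cv2.imwrite("pics/c.png",np.hstack([z(s,(150,165,230,265),400,500),z(t,(320,145,400,245),400,500)]))
```

```text
5.3 [ 0.58044711 -0.29842267  0.15575583] [-6.55558330e-04  8.01989133e-01  5.97337207e-01 -1.12355668e-03] [-0.79494004 -1.01542395  0.82980129]
```

View pics/c.png

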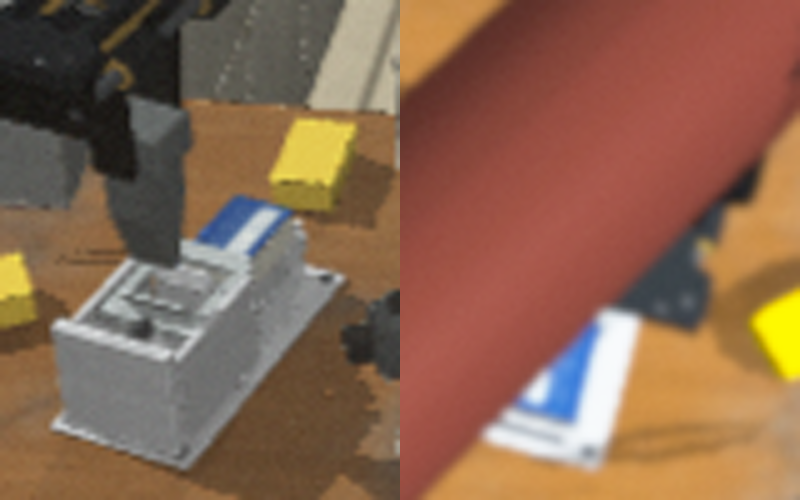

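The side crop shows the wedge upright in the fingers, its foot at (165,262) above the catch window at (170,290). I'll check the holder estimate by overlaying its predicted edges on the first pictures.

Run:
```python
from h import *
import pickle
s=pickle.load(open("side.pkl","rb"));t=pickle.load(open("top.pkl","rb"))
O=np.array([.507,-.276]);a=np.radians(-16.6);ex=np.array([np.cos(a),np.sin(a)]);ey=np.array([-ex[1],ex[0]])
W=lambda x,y,z:[*(O+ex*x/1e3+ey*y/1e3),z/1e3]
L=[[(60,-17,66),(60,17,66)],[(89,-20,70),(89,20,70)],[(130,-35,70),(130,35,70)],[(-31.5,-19,52),(-31.5,19,52),(23.5,19,52),(23.5,-19,52),(-31.5,-19,52)]]
out=[]
for c,b in((s,(155,195,220,260)),(t,(325,165,390,230))):
    im=cv2.resize(c["img"][b[1]:b[3],b[0]:b[2],::-1],(398*1,398),interpolation=cv2.INTER_CUBIC);k=398/65
    im=np.ascontiguousarray(im)
    for l,col in zip(L,((0,0,255),(0,200,0),(255,0,255),(0,255,255))):
        p=np.array([(proj(c,W(*q))-b[:2]+.5)*k for q in l]).astype(np.int32); cv2.polylines(im,[p],False,col,1)
    out.append(im)
cv2.imwrite("pics/d.png",np.hstack(out))
```

```text
(no output)
```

View pics/d.png

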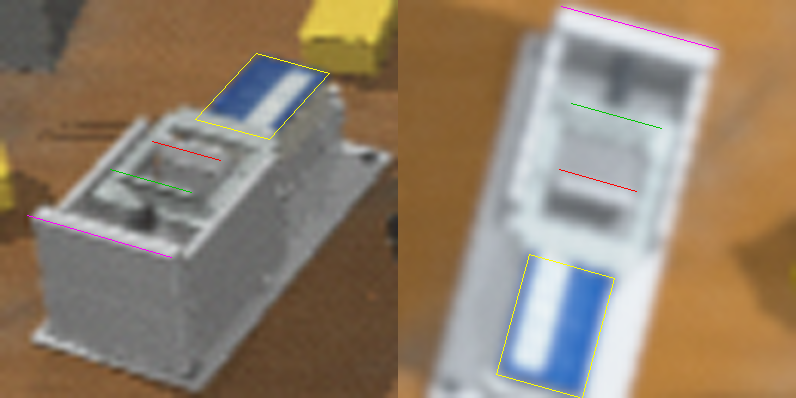

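The overlay fits within about 2 mm: red is the stop face, green the lip top, magenta the housing edge and yellow the lid. An intensity profile will pin down the stop face in x.

Run:
```python
from h import *
import pickle
s=pickle.load(open("side.pkl","rb"));t=pickle.load(open("top.pkl","rb"))
O=np.array([.507,-.276]);a=np.radians(-16.6);ex=np.array([np.cos(a),np.sin(a)]);ey=np.array([-ex[1],ex[0]])
W=lambda x,y,z:[*(O+ex*x/1e3+ey*y/1e3),z/1e3]
def prof(c,z,xs,ys):
    P=np.array([[proj(c,W(x,y,z)) for y in ys] for x in xs],np.float32)
    g=cv2.cvtColor(c["img"],cv2.COLOR_RGB2GRAY).astype(np.float32)
    return cv2.remap(g,P[:,:,0],P[:,:,1],cv2.INTER_LINEAR).mean(1)
for n,c in(("top",t),("side",s)):
  for z,xs in((66,range(36,104,2)),(70,range(110,140,2))): print(n,z,xs[0],prof(c,z,xs,np.linspace(-10,10,11)).astype(int))
  print("lid y",prof(c,52,[0],[0]),[int(prof(c,52,np.linspace(-20,15,8),[y])[0:].mean()) for y in range(-28,29,2)])
  print("lid x",prof(c,52,range(-44,-20,2),np.linspace(-14,0,8)).astype(int))
```

```text
top 66 36 [201 179 152 130 115 111 119 139 168 194 203 198 186 179 177 177 177 176
 175 173 170 171 176 182 185 188 190 190 182 167 153 143 137 129]
top 70 110 [102 105 112 124 146 179 211 228 231 224 204 175 152 139 136]
lid y [183.00781] [237, 236, 234, 225, 203, 168, 132, 111, 108, 111, 115, 119, 128, 148, 179, 211, 229, 234, 234, 232, 221, 197, 163, 145, 149, 160, 168, 172, 173]
lid x [193 180 184 197 195 177 151 129 117 114 117 122]
side 66 36 [171 174 175 174 163 139 118 113 123 143 156 154 150 148 146 142 133 120
 110 107 107 107 112 122 137 137 111  95 103 117 127 133 134 127]
side 70 110 [103  96  94  96 107 130 164 191 196 187 165 136 119 117 118]
lid y [122.456055] [111, 110, 110, 109, 106, 99, 89, 83, 82, 86, 90, 93, 96, 101, 120, 155, 184, 195, 198, 196, 181, 146, 113, 99, 104, 114, 121, 124, 124]
lid x [111 112 111 110 108 103  94  87  85  86  88  91]
```

Emit:
move_arm --targets '[{"tx": 0.0005,"ty": -0.001,"tz": -0.008,"ax": 0,"ay": 0,"az": 0},{"tx": 0.0005,"ty": -0.001,"tz": -0.016,"ax": 0,"ay": 0,"az": 0},{"tx": 0.0005,"ty": -0.001,"tz": -0.024,"ax": 0,"ay": 0,"az": 0},{"tx": 0.0005,"ty": -0.001,"tz": -0.03,"ax": 0,"ay": 0,"az": 0},{"tx": 0.0005,"ty": -0.001,"tz": -0.034,"ax": 0,"ay": 0,"az": 0},{"tx": 0.0005,"ty": -0.001,"tz": -0.034,"ax": 0,"ay": 0,"az": 0}]'

```text
time: 6.0
tool_pos: [0.5809, -0.299, 0.1216]
tcp_rot: [-0.001, 0.802, 0.597, -0.001]
contact_force: [-2.8, 0.9, 0.0]
width: 0.0335
grasp_force: 30.0
```

Emit:
move_arm --targets '[{"tx": 0,"ty": 0,"tz": -0.005,"ax": 0,"ay": 0,"az": 0},{"tx": 0,"ty": 0,"tz": -0.01,"ax": 0,"ay": 0,"az": 0},{"tx": 0,"ty": 0,"tz": -0.015,"ax": 0,"ay": 0,"az": 0},{"tx": 0,"ty": 0,"tz": -0.02,"ax": 0,"ay": 0,"az": 0},{"tx": 0,"ty": 0,"tz": -0.025,"ax": 0,"ay": 0,"az": 0},{"tx": 0,"ty": 0,"tz": -0.025,"ax": 0,"ay": 0,"az": 0}]'

```text
time: 6.6
tool_pos: [0.5811, -0.299, 0.0964]
tcp_rot: [-0.001, 0.802, 0.597, -0.001]
contact_force: [-5.5, 1.1, -0.6]
width: 0.0339
grasp_force: 30.0
```

Emit:
move_arm --targets '[{"tx": 0,"ty": 0,"tz": -0.005,"ax": 0,"ay": 0,"az": 0},{"tx": 0,"ty": 0,"tz": -0.01,"ax": 0,"ay": 0,"az": 0},{"tx": 0,"ty": 0,"tz": -0.015,"ax": 0,"ay": 0,"az": 0},{"tx": 0,"ty": 0,"tz": -0.018,"ax": 0,"ay": 0,"az": 0},{"tx": 0,"ty": 0,"tz": -0.018,"ax": 0,"ay": 0,"az": 0}]'

```text
time: 7.1
tool_pos: [0.5811, -0.2988, 0.0786]
tcp_rot: [-0.001, 0.802, 0.597, -0.0]
contact_force: [-4.5, 1.8, -2.7]
width: 0.0338
grasp_force: 30.0
```

Emit:
move_arm --targets '[{"tx": 0,"ty": 0,"tz": -0.001,"ax": 0,"ay": 0,"az": 0},{"tx": 0,"ty": 0,"tz": -0.002,"ax": 0,"ay": 0,"az": 0},{"tx": 0,"ty": 0,"tz": -0.003,"ax": 0,"ay": 0,"az": 0},{"tx": 0,"ty": 0,"tz": -0.004,"ax": 0,"ay": 0,"az": 0},{"tx": 0,"ty": 0,"tz": -0.004,"ax": 0,"ay": 0,"az": 0}]'

```text
time: 7.6
tool_pos: [0.5814, -0.299, 0.0751]
tcp_rot: [-0.0, 0.802, 0.597, -0.0]
contact_force: [-4.9, 1.7, 0.5]
width: 0.034
grasp_force: 30.0
```

Emit:
move_arm --targets '[{"tx": 0,"ty": 0,"tz": -0.0007,"ax": 0,"ay": 0,"az": 0},{"tx": 0,"ty": 0,"tz": -0.0014,"ax": 0,"ay": 0,"az": 0},{"tx": 0,"ty": 0,"tz": -0.002,"ax": 0,"ay": 0,"az": 0},{"tx": 0,"ty": 0,"tz": -0.002,"ax": 0,"ay": 0,"az": 0}]'

```text
time: 8.0
tool_pos: [0.5816, -0.2992, 0.0743]
tcp_rot: [-0.0, 0.802, 0.597, 0.0]
contact_force: [-6.6, 3.7, 11.7]
width: 0.0338
grasp_force: 30.0
```

Contact at 11.7 N, at the height I predicted, so the wedge is home. I'll release it and lift off.

Emit:
move_arm --targets '[{"tx": 0,"ty": 0,"tz": 0.001,"ax": 0,"ay": 0,"az": 0},{"tx": 0,"ty": 0,"tz": 0.001,"ax": 0,"ay": 0,"az": 0},{"tx": 0,"ty": 0,"tz": 0.001,"ax": 0,"ay": 0,"az": 0},{"tx": 0,"ty": 0,"tz": 0.001,"ax": 0,"ay": 0,"az": 0}]' --fingers 0.06

```text
time: 8.4
tool_pos: [0.5824, -0.2992, 0.0746]
tcp_rot: [0.0, 0.802, 0.598, 0.0]
contact_force: [-0.4, 0.2, -0.5]
width: 0.0562
grasp_force: 0.0
```

Emit:
move_arm --targets '[{"tx": 0,"ty": 0,"tz": 0.01,"ax": 0,"ay": 0,"az": 0},{"tx": 0,"ty": 0,"tz": 0.04,"ax": 0,"ay": 0,"az": 0},{"tx": 0,"ty": 0,"tz": 0.08,"ax": 0,"ay": 0,"az": 0},{"tx": -0.02,"ty": 0.005,"tz": 0.1,"ax": 0,"ay": 0,"az": 8},{"tx": -0.035,"ty": 0.01,"tz": 0.1,"ax": 0,"ay": 0,"az": 16},{"tx": -0.05,"ty": 0.015,"tz": 0.1,"ax": 0,"ay": 0,"az": 24},{"tx": -0.06,"ty": 0.018,"tz": 0.1,"ax": 0,"ay": 0,"az": 32},{"tx": -0.075,"ty": 0.022,"tz": 0.1,"ax": 0,"ay": 0,"az": 40}]'

```text
time: 9.2
tool_pos: [0.5069, -0.2772, 0.1754]
tcp_rot: [0.001, 0.547, 0.837, 0.0]
contact_force: [-0.0, -0.4, -0.2]
width: 0.0602
grasp_force: 0.0
```

Run:
```python
from h import *
q=robot.sense();print(q["time"],q["tool_pos"],q["tcp_rot"],q["q"],q["contact_force"])
s=cap("side")
save(s,"e.png",(140,155,240,265),5)
```

```text
9.2 [ 0.50687852 -0.27723261  0.1753824 ] [6.41179271e-04 5.46692276e-01 8.37333339e-01 1.54553442e-04] [-0.35352646  0.30176422  0.93995657  1.74564706 -0.25836239  1.22397813
  1.06750453] [-0.02208667 -0.39100902 -0.16430042]
```

View pics/e.png

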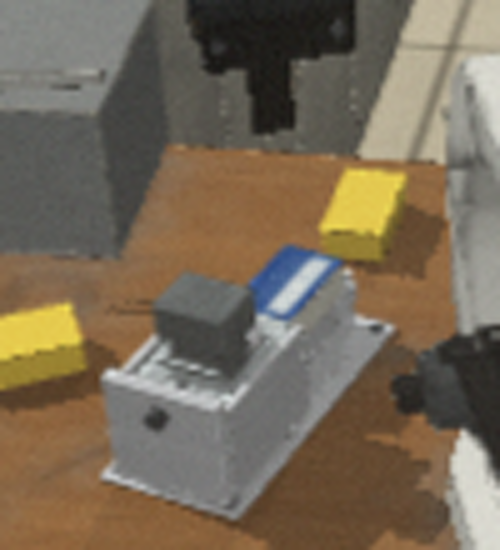

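The wedge stands level in the slot (crop (205,320)), the catch rod pokes out through the housing at (155,418), and the blue box still lies in its seat (300,282). Next I'll turn the gripper and grasp the box.

Emit:
move_arm --targets '[{"tx": 0,"ty": 0,"tz": 0,"ax": 0,"ay": 0,"az": 8.3},{"tx": 0,"ty": 0,"tz": 0,"ax": 0,"ay": 0,"az": 16.6},{"tx": 0,"ty": 0,"tz": 0,"ax": 0,"ay": 0,"az": 24.9},{"tx": 0,"ty": 0,"tz": 0,"ax": 0,"ay": 0,"az": 33.2},{"tx": 0,"ty": 0,"tz": -0.01,"ax": 0,"ay": 0,"az": 41.5},{"tx": 0,"ty": 0,"tz": -0.03,"ax": 0,"ay": 0,"az": 49.7},{"tx": 0,"ty": 0,"tz": -0.06,"ax": 0,"ay": 0,"az": 49.7},{"tx": 0,"ty": 0,"tz": -0.09,"ax": 0,"ay": 0,"az": 49.7},{"tx": 0,"ty": 0,"tz": -0.1,"ax": 0,"ay": 0,"az": 49.7},{"tx": 0,"ty": 0,"tz": -0.1,"ax": 0,"ay": 0,"az": 49.7}]' --fingers 0.06

```text
time: 10.25
tool_pos: [0.5062, -0.2772, 0.0738]
tcp_rot: [-0.001, 0.148, 0.989, -0.0]
contact_force: [0.3, -0.1, 0.7]
width: 0.0599
grasp_force: 0.0
```

Run:
```python
from h import *
q=robot.sense();print(q["time"],q["tool_pos"],q["tcp_rot"],q["q"],q["contact_force"])
s=cap("side")
save(s,"f.png",(150,165,240,255),5)
```

```text
10.25 [ 0.50624441 -0.27718146  0.0738478 ] [-1.09148523e-03  1.47912190e-01  9.88999893e-01 -6.50529827e-05] [-0.17917263  0.38139394  0.73381154  1.84250651 -0.29373985  1.03118013
  1.94631124] [ 0.29306673 -0.07486564  0.66662694]
```

View pics/f.png

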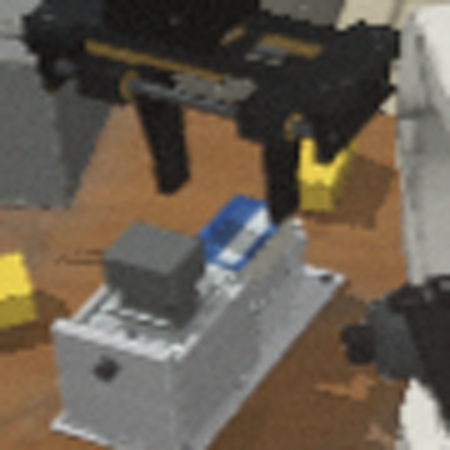

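The fingers at (170,185) and (283,212) straddle the blue lid at (238,232). I'll go down carefully.

Emit:
move_arm --targets '[{"tx": 0,"ty": 0,"tz": -0.008,"ax": 0,"ay": 0,"az": 0},{"tx": 0,"ty": 0,"tz": -0.016,"ax": 0,"ay": 0,"az": 0},{"tx": 0,"ty": 0,"tz": -0.024,"ax": 0,"ay": 0,"az": 0},{"tx": 0,"ty": 0,"tz": -0.024,"ax": 0,"ay": 0,"az": 0}]'

```text
time: 10.7
tool_pos: [0.5063, -0.2768, 0.0495]
tcp_rot: [-0.001, 0.147, 0.989, 0.0]
contact_force: [0.3, 0.5, -0.5]
width: 0.0598
grasp_force: 0.0
```

Emit:
move_arm --targets '[{"tx": 0,"ty": 0,"tz": -0.008,"ax": 0,"ay": 0,"az": 0},{"tx": 0,"ty": 0,"tz": -0.0165,"ax": 0,"ay": 0,"az": 0},{"tx": 0,"ty": 0,"tz": -0.0165,"ax": 0,"ay": 0,"az": 0},{"tx": 0,"ty": 0,"tz": -0.0165,"ax": 0,"ay": 0,"az": 0}]'

```text
time: 11.1
tool_pos: [0.5066, -0.2772, 0.0338]
tcp_rot: [-0.0, 0.147, 0.989, -0.0]
contact_force: [-0.9, -0.0, -0.1]
width: 0.0596
grasp_force: 0.0
```

Emit:
move_arm --targets '[{"tx": 0,"ty": 0,"tz": 0,"ax": 0,"ay": 0,"az": 0},{"tx": 0,"ty": 0,"tz": 0,"ax": 0,"ay": 0,"az": 0},{"tx": 0,"ty": 0,"tz": 0,"ax": 0,"ay": 0,"az": 0},{"tx": 0,"ty": 0,"tz": 0,"ax": 0,"ay": 0,"az": 0},{"tx": 0,"ty": 0,"tz": 0,"ax": 0,"ay": 0,"az": 0},{"tx": 0,"ty": 0,"tz": 0,"ax": 0,"ay": 0,"az": 0}]' --fingers 0.025

```text
time: 11.7
tool_pos: [0.507, -0.2771, 0.0343]
tcp_rot: [0.0, 0.147, 0.989, 0.0]
contact_force: [-0.4, 1.6, 2.0]
width: 0.036
grasp_force: 30.0
```

Emit:
move_arm --targets '[{"tx": 0,"ty": 0,"tz": 0.006,"ax": 0,"ay": 0,"az": 0},{"tx": 0,"ty": 0,"tz": 0.014,"ax": 0,"ay": 0,"az": 0},{"tx": 0,"ty": 0,"tz": 0.022,"ax": 0,"ay": 0,"az": 0},{"tx": 0,"ty": 0,"tz": 0.03,"ax": 0,"ay": 0,"az": 0},{"tx": 0,"ty": 0,"tz": 0.05,"ax": 0,"ay": 0,"az": 0},{"tx": 0,"ty": 0,"tz": 0.08,"ax": 0,"ay": 0,"az": 0},{"tx": 0,"ty": 0,"tz": 0.11,"ax": 0,"ay": 0,"az": 0},{"tx": 0,"ty": 0,"tz": 0.13,"ax": 0,"ay": 0,"az": 0},{"tx": 0,"ty": 0,"tz": 0.13,"ax": 0,"ay": 0,"az": 0}]'

```text
time: 12.6
tool_pos: [0.5082, -0.2783, 0.1675]
tcp_rot: [0.003, 0.147, 0.989, -0.0]
contact_force: [0.6, 0.6, -1.1]
width: 0.0367
grasp_force: 30.0
```

Run:
```python
from h import *
q=robot.sense();print(q["time"],q["q"],q["contact_force"])
s=cap("side")
save(s,"g.png",(140,135,250,255),5)
```

```text
12.6 [-0.23060123  0.27265698  0.78022965  1.75010638 -0.20636875  1.19752928
  1.88119005] [ 0.56580202  0.62664177 -1.07396532]
```

View pics/g.png

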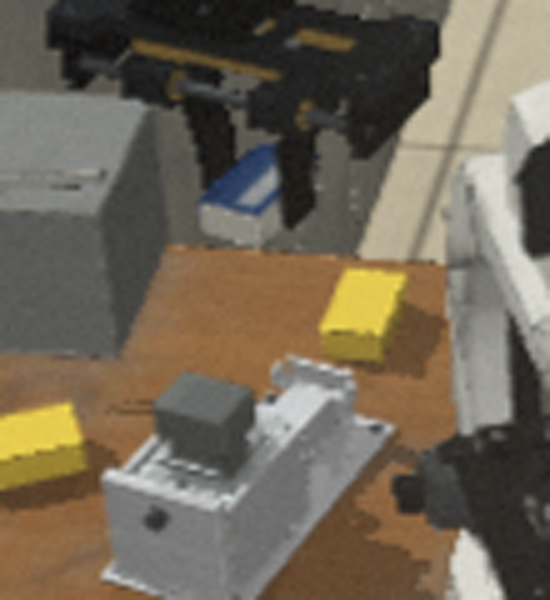

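The box hangs level in the fingers (crop (240,200)), its seat is empty and the wedge is still standing in the slot at (205,420). Now I'll carry it round in front of the microscope.

Emit:
move_arm --targets '[{"tx": -0.03,"ty": 0,"tz": 0,"ax": 0,"ay": 0,"az": 0},{"tx": -0.067,"ty": 0.01,"tz": 0.01,"ax": 0,"ay": 0,"az": 0},{"tx": -0.067,"ty": 0.045,"tz": 0.01,"ax": 0,"ay": 0,"az": 0},{"tx": -0.067,"ty": 0.085,"tz": 0.01,"ax": 0,"ay": 0,"az": 0},{"tx": -0.067,"ty": 0.125,"tz": 0.01,"ax": 0,"ay": 0,"az": 0},{"tx": -0.067,"ty": 0.165,"tz": 0.01,"ax": 0,"ay": 0,"az": 0},{"tx": -0.067,"ty": 0.205,"tz": 0.01,"ax": 0,"ay": 0,"az": 0},{"tx": -0.067,"ty": 0.245,"tz": 0.01,"ax": 0,"ay": 0,"az": 0},{"tx": -0.067,"ty": 0.285,"tz": 0.01,"ax": 0,"ay": 0,"az": 0},{"tx": -0.067,"ty": 0.325,"tz": 0.01,"ax": 0,"ay": 0,"az": 0}]'

```text
time: 13.65
tool_pos: [0.4388, 0.0493, 0.1732]
tcp_rot: [-0.001, 0.147, 0.989, -0.0]
contact_force: [1.1, -0.3, 0.4]
width: 0.0362
grasp_force: 30.0
```

Emit:
move_arm --targets '[{"tx": 0,"ty": 0.04,"tz": 0,"ax": 0,"ay": 0,"az": 0},{"tx": 0,"ty": 0.08,"tz": 0,"ax": 0,"ay": 0,"az": 0},{"tx": 0.01,"ty": 0.12,"tz": 0,"ax": 0,"ay": 0,"az": 0},{"tx": 0.03,"ty": 0.155,"tz": 0,"ax": 0,"ay": 0,"az": 0},{"tx": 0.06,"ty": 0.18,"tz": 0,"ax": 0,"ay": 0,"az": 0},{"tx": 0.1,"ty": 0.195,"tz": 0,"ax": 0,"ay": 0,"az": 0},{"tx": 0.14,"ty": 0.195,"tz": -0.01,"ax": 0,"ay": 0,"az": 0},{"tx": 0.175,"ty": 0.195,"tz": -0.03,"ax": 0,"ay": 0,"az": 0},{"tx": 0.192,"ty": 0.195,"tz": -0.06,"ax": 0,"ay": 0,"az": 0},{"tx": 0.192,"ty": 0.195,"tz": -0.08,"ax": 0,"ay": 0,"az": 0}]'

```text
time: 14.65
tool_pos: [0.6325, 0.2411, 0.0898]
tcp_rot: [-0.001, 0.148, 0.989, -0.002]
contact_force: [-0.5, 0.6, -0.4]
width: 0.0358
grasp_force: 30.0
```

Emit:
move_arm --targets '[{"tx": 0,"ty": 0,"tz": -0.02,"ax": 0,"ay": 0,"az": 0},{"tx": 0,"ty": 0,"tz": -0.035,"ax": 0,"ay": 0,"az": 0},{"tx": 0,"ty": 0,"tz": -0.045,"ax": 0,"ay": 0,"az": 0},{"tx": 0,"ty": 0,"tz": -0.05,"ax": 0,"ay": 0,"az": 0},{"tx": 0,"ty": 0,"tz": -0.052,"ax": 0,"ay": 0,"az": 0},{"tx": 0,"ty": 0,"tz": -0.052,"ax": 0,"ay": 0,"az": 0}]'

```text
time: 15.25
tool_pos: [0.6321, 0.243, 0.0426]
tcp_rot: [0.0, 0.147, 0.989, 0.0]
contact_force: [0.3, 0.6, -0.9]
width: 0.036
grasp_force: 30.0
```

Emit:
move_arm --targets '[{"tx": 0,"ty": 0,"tz": -0.001,"ax": 0,"ay": 0,"az": 0},{"tx": 0,"ty": 0,"tz": -0.002,"ax": 0,"ay": 0,"az": 0},{"tx": 0,"ty": 0,"tz": -0.003,"ax": 0,"ay": 0,"az": 0},{"tx": 0,"ty": 0,"tz": -0.003,"ax": 0,"ay": 0,"az": 0}]'

```text
time: 15.65
tool_pos: [0.632, 0.2429, 0.0393]
tcp_rot: [0.0, 0.147, 0.989, 0.0]
contact_force: [-0.9, 0.2, -0.7]
width: 0.0361
grasp_force: 30.0
```

Emit:
move_arm --targets '[{"tx": 0,"ty": 0,"tz": -0.0007,"ax": 0,"ay": 0,"az": 0},{"tx": 0,"ty": 0,"tz": -0.0014,"ax": 0,"ay": 0,"az": 0},{"tx": 0,"ty": 0,"tz": -0.0014,"ax": 0,"ay": 0,"az": 0}]'

```text
time: 15.95
tool_pos: [0.632, 0.2429, 0.0392]
tcp_rot: [0.0, 0.147, 0.989, 0.0]
contact_force: [-5.4, -2.0, 11.8]
width: 0.0363
grasp_force: 30.0
```

The box has touched the lid. I'll ease off, open the fingers and withdraw.

Emit:
move_arm --targets '[{"tx": 0,"ty": 0,"tz": 0.0008,"ax": 0,"ay": 0,"az": 0},{"tx": 0,"ty": 0,"tz": 0.0008,"ax": 0,"ay": 0,"az": 0},{"tx": 0,"ty": 0,"tz": 0.0008,"ax": 0,"ay": 0,"az": 0},{"tx": 0,"ty": 0,"tz": 0.0008,"ax": 0,"ay": 0,"az": 0},{"tx": 0,"ty": 0,"tz": 0.0008,"ax": 0,"ay": 0,"az": 0}]' --fingers 0.065

```text
time: 16.45
tool_pos: [0.6317, 0.2427, 0.0382]
tcp_rot: [-0.0, 0.147, 0.989, -0.0]
contact_force: [-0.7, -0.6, -0.3]
width: 0.063
grasp_force: 0.0
```

Emit:
move_arm --targets '[{"tx": 0,"ty": 0,"tz": 0.01,"ax": 0,"ay": 0,"az": 0},{"tx": 0,"ty": 0,"tz": 0.03,"ax": 0,"ay": 0,"az": 0},{"tx": 0,"ty": 0,"tz": 0.07,"ax": 0,"ay": 0,"az": 0},{"tx": 0,"ty": 0,"tz": 0.11,"ax": 0,"ay": 0,"az": 0},{"tx": -0.04,"ty": 0,"tz": 0.15,"ax": 0,"ay": 0,"az": 0},{"tx": -0.08,"ty": 0.02,"tz": 0.18,"ax": 0,"ay": 0,"az": 0},{"tx": -0.12,"ty": 0.04,"tz": 0.18,"ax": 0,"ay": 0,"az": 0},{"tx": -0.14,"ty": 0.05,"tz": 0.18,"ax": 0,"ay": 0,"az": 0},{"tx": -0.14,"ty": 0.05,"tz": 0.18,"ax": 0,"ay": 0,"az": 0}]'

```text
time: 17.35
tool_pos: [0.4886, 0.2959, 0.22]
tcp_rot: [-0.0, 0.144, 0.99, 0.001]
contact_force: [1.3, 0.5, 0.6]
width: 0.065
grasp_force: 0.0
```

Run:
```python
from h import *
q=robot.sense();print(q["time"],q["tool_pos"],q["contact_force"])
s=cap("side")
# box white/dark-blue vs lid: find white blob & predicted corners
a=np.radians(73.4-90)
ex=np.array([np.cos(a),np.sin(a)]);ey=np.array([-ex[1],ex[0]])
g=s["img"].astype(int)
for n,x,y,z in(("stripe?",0,5,57),("lid",0,-10,57),("lid",-20,-10,57),("lid",20,-10,57),("outside",60,0,35),("outside",-60,0,35),("base face",32,0,42)):
    u,v=proj(s,[*(np.array([.632,.2432])+ex*x/1e3+ey*y/1e3),z/1e3]);print(n,(u,v),g[int(round(v)),int(round(u))])
b=(335,225,450,300);i=g[b[1]:b[3],b[0]:b[2]]
m=((np.ptp(i,axis=2)<30)&(i.max(2)>120)).astype(np.uint8)
n,l,st,ce=cv2.connectedComponentsWithStats(m)
for k in range(1,n):
    if st[k,4]>8: print("white",st[k],plane(s,*(ce[k]+b[:2]),.045))
dark=((i[:,:,2]>i[:,:,0]+40)&(i[:,:,1]<110)).astype(np.uint8)
n,l,st,ce=cv2.connectedComponentsWithStats(dark)
for k in range(1,n):
    if st[k,4]>8: print("dark blue",st[k],plane(s,*(ce[k]+b[:2]),.057))
# wedge still there: compare to previous shot e region head gray
u,v=proj(s,[.5817,-.2985,.096]);print("wedge top",(u,v),g[int(v)-1:int(v)+2,int(u)])
```

```text
17.35 [0.48859571 0.29587293 0.22001343] [1.3059352  0.50482576 0.57422976]
stripe? (np.float64(392.21493582253606), np.float64(254.66087007667497)) [216 220 217]
lid (np.float64(386.22412354508594), np.float64(253.06731712646965)) [ 73 105 153]
lid (np.float64(388.0450163343815), np.float64(248.2284921156557)) [ 75 106 155]
lid (np.float64(384.3605015214582), np.float64(258.0196904411677)) [ 66  97 150]
outside (np.float64(383.4061260180454), np.float64(276.1080835246207)) [ 99 142 174]
outside (np.float64(394.1953880790267), np.float64(246.3987835800322)) [ 89 134 169]
base face (np.float64(386.44447240882874), np.float64(266.699923362649)) [139 141 133]
white [25 13 10  1 10] [0.56154586 0.18340386 0.045     ]
white [41 14 10  1 10] [0.56071977 0.22475253 0.045     ]
white [57 15 10  1 10] [0.55989735 0.26591722 0.045     ]
white [73 16 10  1 10] [0.55907858 0.30689915 0.045     ]
white [54 24  8 13 60] [0.62008611 0.25132973 0.045     ]
white [ 9 27  1  9  9] [0.6388347  0.13034343 0.045     ]
white [44 36 16 10 91] [0.66096772 0.23353957 0.045     ]
white [   0   56  115   19 1400] [0.75555707 0.22245606 0.045     ]
dark blue [ 44  20  31  29 333] [0.65235763 0.25290642 0.057     ]
wedge top (np.float64(180.2002647676994), np.float64(213.8063976350147)) [[113 117 114]
 [112 116 113]
 [114 117 114]]
```

```bash
python3 -c "
from plant import robot
print(robot.hand_in())"
```

```text
the job is handed in; nothing more can be done
None
```

The job is handed in at about 17 s of the 67 s limit: the wedge is home in the slot holding the catch open by itself, and the coverslip box lies flat near the middle of the slide box lid, with the gripper clear.

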